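Tuck the flap of a fixings box under its lip

TASK

Shut the grey fixings box on the bench: fold its hinged metal flap over the well and, keeping it pressed down, push it fully home so that its free edge is tucked beneath the retaining lip at the other end and stays there when you let go. Push gently with the fingertips; do not lift, tip or shove the box, and leave the tin, the spool and the screwdriver where they are.

Things in the scene. Friction and masses are not known exactly. Their poses are not given: they have to be found in the camera images.
- box: Loose, heavy (about 3 kg) grey steel box on the bench, 200 (its x) x 140 (its y) x 60 mm high, with a 130 x 116 mm open well in its top. Origin: centre of its underside. Its x axis points from the flap's hinge end to the lip end, z up. Brackets with the hinge slots stand beside the flap at y = +-54 to 60, x = -87 to -21 mm, up to z = 74.
- flap (a joint): Flap's hinge angle, rad: 0 = flat and level over the well (hard stop), 1.57 = upright, 1.5 to 2 = standing open. Stiff hinge and soft spring (0.15 N m/rad, rest at 1.8): let go untucked, it springs up again. Tucked and released, it rises only until it rests against the lip's underside, at about 0.05.
- runner (a joint): Travel of the hinge pin along its slots, m, in the box's +x direction (towards the lip): 0 = back, as at the start (0 to 4 mm), 0.036 = fully home (hard stop). Drags with about 4 N and stays where it is left.
- flap_hinge (a point): Centre of the hinge pin, which runs along the box's y axis; in the box frame at y = 0, z = 67 mm, x = -70 mm plus the runner's travel.
- flap_edge (a point): Middle of the flap's free edge, 120 mm from the hinge pin, mid-thickness. The flap is a plain aluminium plate 4 mm thick, 90 wide. Flat with the runner back, its edge is at x = 50 mm in the box frame, short of the lip's mouth, upper face at z = 69; with the runner home, x = 86, well beneath the lip. Slid forward too early it lands on top of the lip.
- flap_rib (a point): Middle of the crest of the rib on the flap's outer (upper, when closed) face: a straight ridge parallel to the hinge, 70 mm long, 6 mm thick, standing 8 mm off the face, its middle 75 mm from the hinge pin. A fingertip set on the flap on the hinge side of the rib can push the flap home by it.
- lip_mouth (a point): The lip is a 110 mm wide steel strip across the box's +x end; in the box frame: an upright at x = 90 to 100 mm carries a plate, top z = 77, flat underside z = 74 from x = 72 to 90; from 72 back to 61 it flares up at 38 degrees as a mouth, highest point z = 86. This point: middle of the inner edge of the flat underside (x = 72, z = 74).
- tin_mid (a point): Centre of an upright lidded metal tin, diameter 80, height 95 mm. Leave it.
- spool_mid (a point): Centre of a grey plastic ring-shaped spool lying flat, diameter 90, height 45 mm. Leave it.
- driver: A screwdriver lying on the bench beside the box, about 200 mm long, its handle to its -x end. Leave it.
Things that resemble listed ones, but are neither listed nor needed, are in the scene too. Of the things that look like the box, the larger one is meant.

How it is judged:
By the outcome, as a careful person would: the job done as asked, in the order asked, and still so for the second after the job is handed in, with the robot touching nothing.
It also fails if it takes over 40 s, if anything falls off the work surface, if the arm or the gripper's body presses on something with over 40 N, if the wrist force passes 120 N, or if a joint passes its speed limit or range.

ROBOT

A 6-joint arm with a two-finger parallel gripper is mounted at the origin on the work surface. World frame = base frame: x ahead of the robot, y to its left, z up, the work surface at z = 0. Lengths are in m, angles in degrees, forces in N, time in s.
With the tool pointing down it reaches from about 0.3 to 0.85 m from the base axis. Payload 5.4 kg.
Tool frame: the origin (TCP) lies between the finger pads; the fingertips stand robot.tips_ahead ahead of it and the grasp point (between the pads) is the TCP (robot.tips_ahead is the distance from the TCP to the fingertips, in m); x points along the fingers, y is the direction in which the jaws open and shut, and the axes are right-handed (so a half turn about x gives the same grasp; the last joint's range is limited). The gripper opens to 85 mm and grips with 20 to 120 N. Pads are 22 mm wide; open, the fingers measure 114 mm over their backs; the gripper's body (76 mm by 85 mm) begins 54 mm behind the grasp point. The pads swing forward as they close: fully open they stand 13 mm farther back than shut.
Start: joints at [55.686, 9.076, 91.501, -0, 79.423, -12.038], TCP at [0.218, 0.532, 0.25] pointing down, gripper open.
Joint ranges: [-166.64, 166.64], [-54.1, 131.32], [10.49, 154.53], [-73.88, 253.88], [9.74, 151.15], [-171.62, 171.62]. Speed limits (degrees/s): [147.25, 147.25, 180, 180, 180, 180].

INTERFACE

Orientations are given as [roll, pitch, yaw] about the fixed x, y, z axes, in that order (R = Rz(yaw) Ry(pitch) Rx(roll)).
In Python, from workcell import robot gives the robot as it stands.
- The arm moves only by the tool step_arm, never from a script. Its argument "series" is a list of rows, each a list of 3 entries, a list of its own where there are three numbers: the finger opening in mm, from 0 to 85.4, then the shift along the world's x, y, z in mm, then the turn about the world's z in rad. A call has 1 to 10 rows; each row is the pose to reach, as a shift and turn from the pose measured when the call began; what a row does not reach only later rows make up. A row lasts 1/10 s, in which the tool goes at most 50 mm and 8.59 degrees, less where a joint would pass 70% of its speed; a pose out of reach is approached as far as the arm can. A call with a gripper value outside its range is refused whole. The fingers move at their own pace and stop on an object; "grip_force" is the grip in N (left out, the last holds). Time passes only in rows, so rows that repeat a pose let the fingers close. It gives the time, the measured TCP pose, the force and the opening at its end, in the units of the state.
- robot.read_state(): the state, without advancing time (a new reading comes with each control period).
- robot.capture(name): name is "scene" or "top"; returns the picture (480x640x3 uint8, blue, green, red); there is no depth.
- robot.camera_params(name): a dict with "camera_matrix" (3x3 intrinsics, pixels), "k1" (the pictures are not rectified: a ray, as slopes to the right and down, at radius r is drawn at 1 + k1 r^2 times it, then the intrinsics apply), "R" (3x3) and "t" (3): a world point X has camera coordinates R X + t. Camera axes: x right, y down, z forward; pixel columns grow to the right and rows downward; lengths in m; the calibration is good to about 2 mm. A picture is of the moment at which its call begins. camera_params takes no time and is no camera call.
- robot.finish_job(): hands the job in, once; it reports no verdict.
The state is a dict: "time_s": time; "q": joint angles; "dq": joint speeds; "effort": joint torques, N m; "position": TCP position; "tcp_rot": TCP orientation; "contact_force": force on the tool from outside, world axes, zero at the start; "moment": the same for the moment, N m; "finger_gap": finger opening in m.
Only numpy, scipy, OpenCV 4.12 (cv2) and the standard library are available. Lean on these libraries where they do the work, as an engineer would, in place of code of your own. Each camera call takes 0.05 s, during which the arm holds its last target.

## Working session

There is one attempt and no reset: what is moved stays moved. The work goes in short steps, Python scripts to look and compute and a tool call to move; the robot and the scene stay as the last step left them, time stands still between calls to the robot, and variables do not carry over. Pictures are saved under pics/ and viewed, and the job is handed in when it is done.

Besides the shell and the picture viewer there is one more tool, called as a command line: name --argument value ..., lists and objects as JSON in quotes. step_arm: Moves the arm, as the interface text tells. Its arguments: {"type":"object","properties":{"series":{"type":"array","items":{"type":"array"}},"grip_force":{"type":"number"}},"required":["series"]}

```bash
mkdir -p pics; ls; python3 - <<'E'
from workcell import robot
import cv2
print(robot.read_state()); print(robot.tips_ahead)
for n in("scene","top"):
    cv2.imwrite(f"pics/{n}0.png",robot.capture(n)); print(n,robot.camera_params(n))
E
```

```text
pics
{'time_s': 0.0, 'q': array([ 5.56863401e+01,  9.11347233e+00,  9.15720850e+01,  1.51370297e-03,
        7.94229279e+01, -1.20388146e+01]), 'dq': array([-0.08017761, -0.1073137 ,  0.05295417,  0.07404134,  0.07137872,
       -0.03319837]), 'effort': array([ 1.33826863e-03, -3.96001768e+01, -3.31432164e+01, -1.21025828e-04,
        8.27963348e-03,  1.31652121e-05]), 'position': array([0.21765156, 0.53160822, 0.24930958]), 'tcp_rot': array([-102.82435528,   89.89150453, -125.0994798 ]), 'contact_force': array([ 1.11752981, -0.19967879, -0.24793121]), 'moment': array([-0.01533293,  0.005217  , -0.06625565]), 'finger_gap': 0.08556594757598143}
0.019
scene {'camera_matrix': array([[501.52052127,   0.        , 320.60199835],
       [  0.        , 501.52052127, 238.0025122 ],
       [  0.        ,   0.        ,   1.        ]]), 'k1': -0.1407782278660531, 'R': array([[ 0.28857881,  0.95738374,  0.01177492],
       [ 0.76640548, -0.22360704, -0.60218148],
       [-0.5738858 ,  0.18280117, -0.7982724 ]]), 't': array([-0.17988919, -0.4356813 ,  1.18957333])}
top {'camera_matrix': array([[623.09603128,   0.        , 322.26508897],
       [  0.        , 623.09603128, 234.78472588],
       [  0.        ,   0.        ,   1.        ]]), 'k1': -0.049781850909947516, 'R': array([[ 0.0201592 , -0.99972747, -0.01177246],
       [-0.98503784, -0.0178445 , -0.17141184],
       [ 0.17115505,  0.01505185, -0.98512912]]), 't': array([-0.01029422,  0.62847794,  0.8588021 ])}
```

View pics/scene0.png

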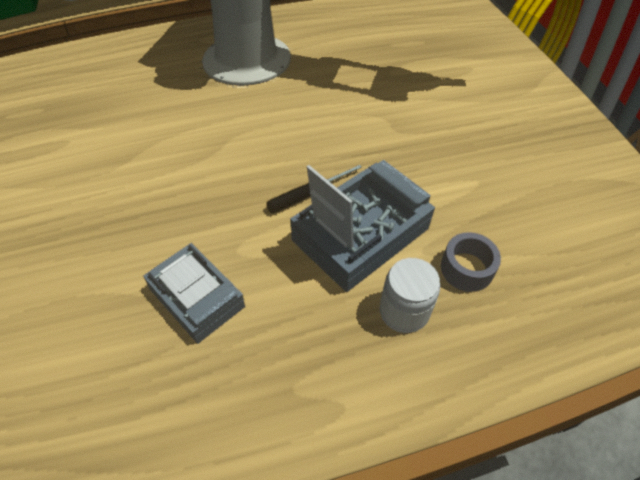

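View pics/top0.png

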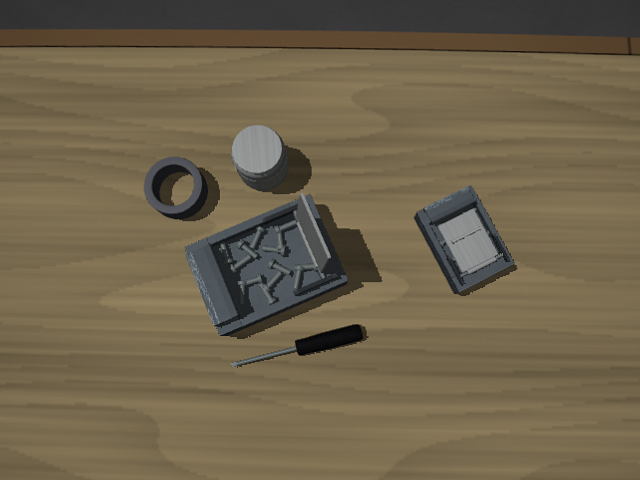

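Two things could be the box. The open-flap box is at scene (362,222) and top (267,265). The small closed box is at scene (194,290) and top (465,240). I choose the larger open one and will check it with a crop.

```bash
python3 - <<'E'
import cv2,numpy as np
a=cv2.imread("pics/top0.png")[185:345,175:360]; b=cv2.imread("pics/scene0.png")[150:295,280:445]
cv2.imwrite("pics/c1.png",cv2.resize(a,None,fx=4,fy=3.7,interpolation=2) if 0 else cv2.resize(a,(740,592*1),interpolation=cv2.INTER_CUBIC))
cv2.imwrite("pics/c2.png",cv2.resize(b,(660,580),interpolation=cv2.INTER_CUBIC))
E
cat > h.py <<'E'
import numpy as np,cv2
from workcell import robot
def cam(n):
    p=robot.camera_params(n); return p["camera_matrix"],p["k1"],p["R"],np.array(p["t"])
def slope(n,uv):
    K,k,R,t=cam(n); uv=np.atleast_2d(uv).astype(float)
    s=(uv-[K[0,2],K[1,2]])/[K[0,0],K[1,1]]; x=s.copy()
    for _ in range(20): x=s/(1+k*(x**2).sum(1,keepdims=True))
    return x
def plane(n,uv,z):
    K,k,R,t=cam(n); x=slope(n,uv); d=np.c_[x,np.ones(len(x))]@R; c=-R.T@t
    return c+d*((np.asarray(z)-c[2])/d[:,2])[:,None]
def proj(n,X):
    K,k,R,t=cam(n); c=np.atleast_2d(X)@R.T+t; x=c[:,:2]/c[:,2:]
    x=x*(1+k*(x**2).sum(1,keepdims=True)); return x*[K[0,0],K[1,1]]+[K[0,2],K[1,2]]
E
```

```text
(no output)
```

View pics/c1.png

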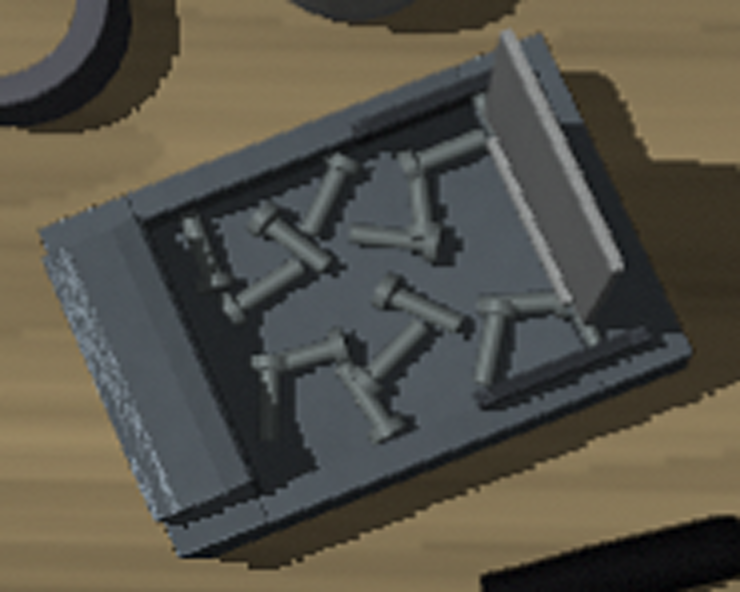

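View pics/c2.png

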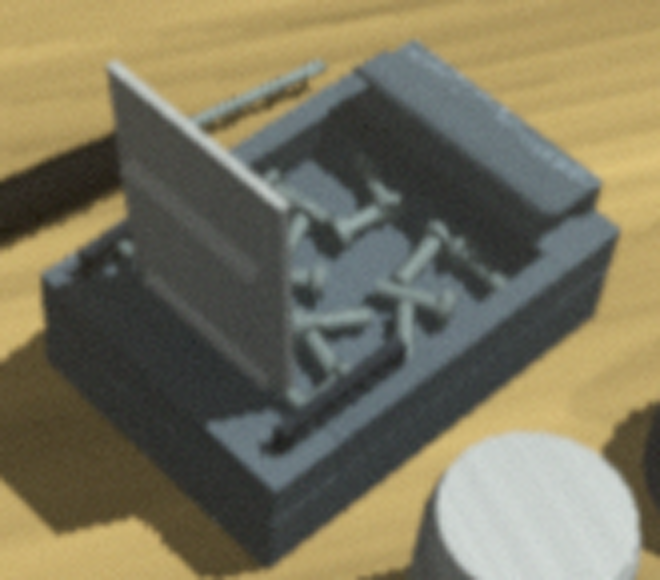

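```bash
python3 - <<'E'
from h import *
from scipy.optimize import least_squares
def c1(p): p=np.array(p,float); return p*[185/740,160/592]+[175,185]
def c2(p): p=np.array(p,float); return p*.25+[280,150]
top=c1([(180,552),(690,352),(545,35),(40,232)])   # lip/-?, hinge..
sc=c2([(45,280),(275,487),(618,232)])
P=plane("top",top,.06);Q=plane("scene",sc,.06)
print(P.round(4));print(Q.round(4))
d=lambda a,b:np.linalg.norm(a-b)
print(d(P[0],P[1]),d(P[1],P[2]),d(P[2],P[3]),d(P[3],P[0]),d(Q[0],Q[1]),d(Q[1],Q[2]))
# box x: hinge->lip.
L=np.array([[.1,-.07],[-.1,-.07],[-.1,.07],[.1,.07]])
E

```

```text
[[ 0.4814  0.1443  0.06  ]
 [ 0.5621 -0.036   0.06  ]
 [ 0.6875  0.0191  0.06  ]
 [ 0.6048  0.2014  0.06  ]]
[[ 0.5679 -0.0335  0.06  ]
 [ 0.6885  0.0237  0.06  ]
 [ 0.6093  0.2017  0.06  ]]
0.19743936940401047 0.13702738312461754 0.20018067608107804 0.13601046691089386 0.1335276724728942 0.19487464964560283
```

```bash
cat >> h.py <<'E'
def tri(uvt,uvs):
    out=[]
    for a,b in zip(np.atleast_2d(uvt),np.atleast_2d(uvs)):
        A=[];B=[]
        for n,uv in(("top",a),("scene",b)):
            K,k,R,t=cam(n); x=slope(n,uv)[0]; d=R.T@np.r_[x,1]; d/=np.linalg.norm(d); c=-R.T@t
            M=np.eye(3)-np.outer(d,d); A.append(M);B.append(M@c)
        A=np.vstack(A);B=np.hstack(B); X=np.linalg.lstsq(A,B,rcond=None)[0]; out.append(np.r_[X,np.linalg.norm(A@X-B)])
    return np.array(out)
E
python3 - <<'E'
from h import *
def c1(p): p=np.array(p,float); return p*[185/740,160/592]+[175,185]
def c2(p): p=np.array(p,float); return p*.25+[280,150]
top=c1([(180,552),(690,352),(545,35),(40,232)]); sc=c2([(45,280),(275,487),(618,232)])
P=np.vstack([plane("top",top,.06),plane("scene",sc,.06)])[:,:2]
L=np.array([[.1,.07],[-.1,.07],[-.1,-.07],[.1,-.07],[-.1,.07],[-.1,-.07],[.1,-.07]])
def fit(P,L):
    p=P.mean(0);l=L.mean(0);H=(L-l).T@(P-p);U,S,V=np.linalg.svd(H);R=(U@np.diag([1,np.linalg.det(U@V)])@V).T
    return R,p-R@l
for s in(slice(0,4),slice(4,7),slice(0,7)):
    R,t=fit(P[s],L[s]);print(t.round(4),np.degrees(np.arctan2(R[1,0],R[0,0])).round(2),np.abs(L[s]@R.T+t-P[s]).max().round(4))
E_=tri(c1([(617,268),(505,33)]),c2([(110,65),(287,205)]));print(E_.round(4), np.linalg.norm(E_[0,:3]-E_[1,:3]))
print(((E_[:,:2]-t)@R).round(4))
# lip crest & tin, spool, driver
for n,p,z in(("tin",(259,150),.095),("spool",(177,186),.045),("drv",(364,328),.02),("drvtip",(233,364),.0)):
    X=plane("top",p,z);print(n,X.round(3),((X[:,:2]-t)@R).round(3))
def w(x,y,z): q=R@[x,y]+t; return [q[0],q[1],z]
chk=[w(.072,0,.074),w(-.087,.057,.074),w(-.021,.057,.074),w(-.021,-.057,.074),w(-.07,.045,.067),w(-.07,-.045,.067),w(.1,.055,.077),w(.1,-.055,.077),w(.061,.055,.086),w(.061,-.055,.086)]
for n in("top","scene"):
    im=cv2.imread(f"pics/{n}0.png"); o=(175,185) if n=="top" else(280,150)
    im=cv2.resize(im[o[1]:o[1]+160,o[0]:o[0]+185],None,fx=4,fy=4,interpolation=2)
    for i,u in enumerate(proj(n,chk)): q=tuple(int(v) for v in (u-o+.5)*4);cv2.circle(im,q,3,(0,0,255),-1);cv2.putText(im,str(i),q,0,.5,(0,255,255))
    cv2.imwrite(f"pics/k_{n}.png",im[:600])
E
```

```text
[0.5839 0.0822] 114.26 0.0023
[0.5867 0.0845] 114.74 0.0036
[0.5852 0.0832] 114.59 0.0047
[[ 0.5777 -0.0088  0.184   0.0011]
 [ 0.6584  0.029   0.185   0.0023]] 0.08905969504755658
[[-0.0805  0.045 ]
 [-0.0798 -0.044 ]]
tin [[0.743 0.094 0.095]] [[-0.056 -0.149]]
spool [[0.701 0.223 0.045]] [[ 0.079 -0.163]]
drv [[ 0.495 -0.062  0.02 ]] [[-0.095  0.142]]
drvtip [[0.438 0.133 0.   ]] [[0.107 0.113]]
```

View pics/k_top.png

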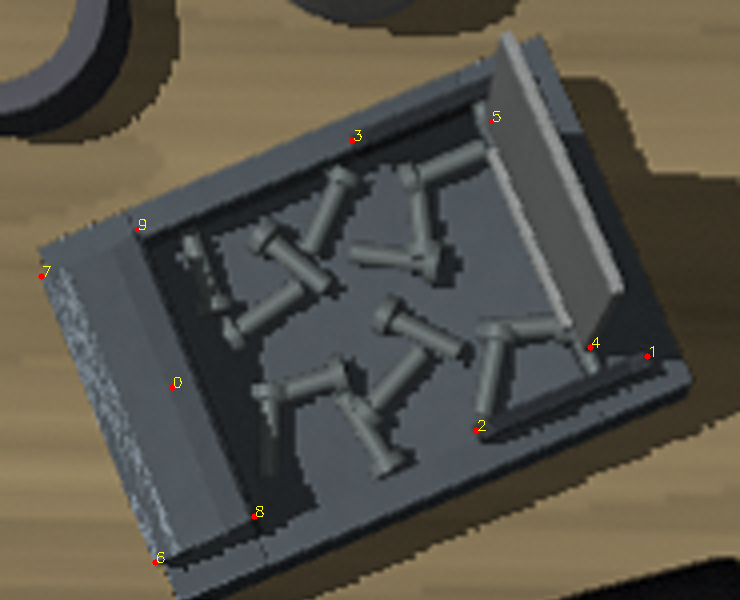

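View pics/k_scene.png

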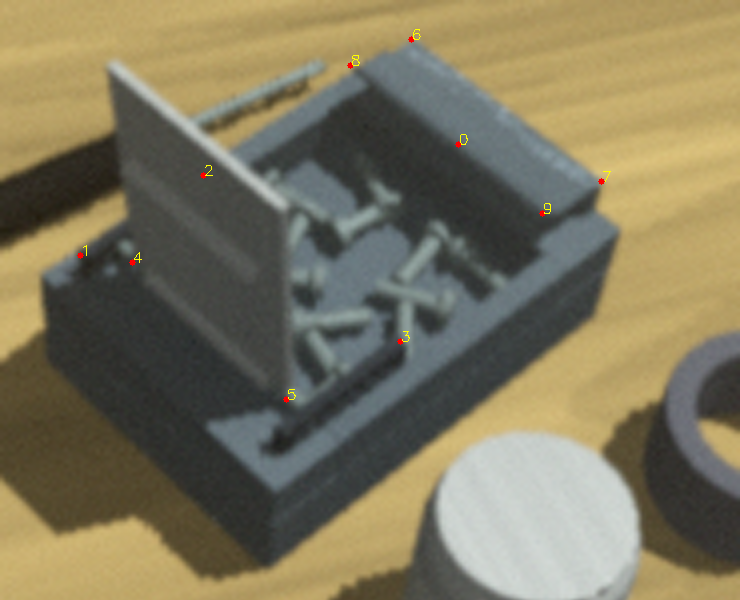

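```bash
cat >> h.py <<'E'
from scipy.spatial.transform import Rotation as Ro
BT=np.array([.585,.083]);BY=np.radians(114.5);U=np.array([np.cos(BY),np.sin(BY)]);V=np.array([-U[1],U[0]])
def w(x,y=0): return BT+U*x+V*y
def st():
    s=robot.read_state(); M=Ro.from_euler("xyz",s["tcp_rot"],degrees=True).as_matrix()
    p=s["position"]; d=p[:2]-BT
    tip=p+M[:,0]*robot.tips_ahead
    print("t",round(s["time_s"],2),"p",p.round(4),"box xy",(d@U).round(4),(d@V).round(4),"tipz",tip[2].round(4),"ahead",robot.tips_ahead,"F",s["contact_force"].round(2),"Fbox",(s["contact_force"][:2]@U).round(2),"jaw yaw",np.degrees(np.arctan2(M[1,1],M[0,1])).round(2),"toolx",M[:,0].round(3),"gap",round(s["finger_gap"],4))
    return s
E
python3 - <<'E'
from h import *
s=st(); g=w(-.125); print(g, (np.r_[g,.25]-s["position"])*1000)
rc=62
for th in range(96,-1,-8):
    t=np.radians(th); f=lambda r,h:np.array([-70+r*np.cos(t)-h*np.sin(t),67+r*np.sin(t)+h*np.cos(t)])
    tip=f(rc,2)[1]; c=[f(rc,2)]+[f(r,h) for r,h in((72,10),(78,10),(120,2))]
    print(th,"tipz",tip.round(1),"xTCP",(min(p[0] for p in c if p[1]>=tip-1e-6)-11).round(1))
E
```

```text
t 0.1 p [0.2177 0.5316 0.2494] box xy 0.5606 0.1482 tipz 0.2304 ahead 0.019 F [-0.87  0.19 -0.26] Fbox 0.54 jaw yaw 67.72 toolx [-0.001 -0.001 -1.   ] gap 0.0853
[ 0.63683666 -0.03074516] [ 419.14498785 -562.38973098    0.59206575]
96 tipz 128.5 xTCP -99.1
88 tipz 129.0 xTCP -88.5
80 tipz 128.4 xTCP -78.3
72 tipz 126.6 xTCP -68.3
64 tipz 123.6 xTCP -58.4
56 tipz 119.5 xTCP -49.0
48 tipz 114.4 xTCP -41.0
40 tipz 108.4 xTCP -34.8
32 tipz 101.6 xTCP -29.5
24 tipz 94.0 xTCP -25.2
16 tipz 86.0 xTCP -22.0
8 tipz 77.6 xTCP -19.9
0 tipz 69.0 xTCP -19.0
```

step_arm --series '[[0, [30, -40, 30], -0.07], [0, [58, -78, 30], -0.14], [0, [86, -116, 30], -0.21], [0, [114, -154, 30], -0.28], [0, [142, -192, 30], -0.35], [0, [170, -230, 30], -0.42], [0, [198, -267, 30], -0.49], [0, [226, -304, 30], -0.56], [0, [254, -341, 30], -0.63], [0, [282, -378, 30], -0.7]]' --grip_force 20

```text
time_s: 1.1
position: [0.5003, 0.1519, 0.2791]
tcp_rot: [-108.5, 89.9, -171.0]
contact_force: [1.0, 0.3, 0.9]
finger_gap: -0.0001
```

```bash
python3 - <<'E'
from h import *
s=st(); g=w(-.125); print((np.r_[g,.27]-s["position"])*1000)
E
```

```text
t 1.1 p [0.5003 0.1519 0.2791] box xy 0.0978 0.0485 tipz 0.2601 ahead 0.019 F [0.97 0.31 0.9 ] Fbox -0.12 jaw yaw 27.44 toolx [-0.002 -0.    -1.   ] gap -0.0001
[ 136.52784218 -182.64415822   -9.05345464]
```

step_arm --series '[[0, [28, -37, 0], -0.03], [0, [56, -74, 0], -0.05], [0, [84, -112, 0], -0.051], [0, [112, -150, 0], -0.051], [0, [136, -183, 0], -0.051], [0, [136, -183, 0], -0.051], [0, [136, -183, -30], -0.051], [0, [136, -183, -60], -0.051], [0, [136, -183, -90], -0.051], [0, [136, -183, -90], -0.051]]'

```text
time_s: 2.1
position: [0.6326, -0.0297, 0.1833]
tcp_rot: [-125.7, 89.2, 168.9]
contact_force: [-1.2, 0.1, -0.7]
finger_gap: -0.0006
```

```bash
python3 - <<'E'
from h import *
cv2.imwrite("pics/s1.png",robot.capture("scene"));cv2.imwrite("pics/t1.png",robot.capture("top"))
s=st()
a=cv2.imread("pics/s1.png")[100:300,240:460];b=cv2.imread("pics/t1.png")[160:360,160:380]
cv2.imwrite("pics/b1.png",cv2.resize(np.hstack([a,b]),(792,360),interpolation=2))
E
```

```text
t 2.2 p [ 0.6358 -0.0306  0.1891] box xy -0.1244 0.0008 tipz 0.1701 ahead 0.019 F [0.21 0.36 0.19] Fbox 0.24 jaw yaw 24.54 toolx [-0.003  0.    -1.   ] gap 0.0001
```

View pics/b1.png

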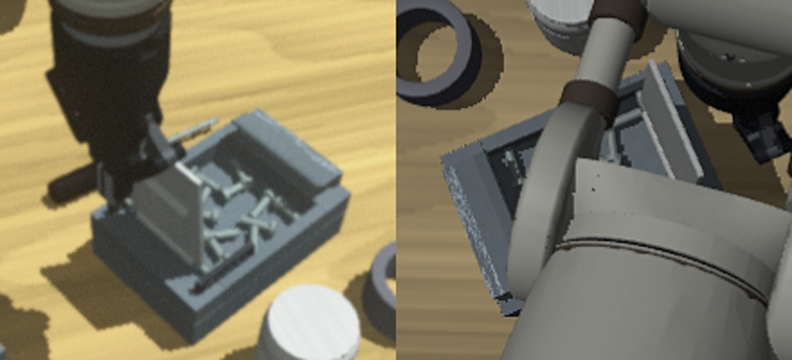

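```bash
python3 - <<'E'
from h import *
s=st();p=s["position"]
X=[p+[0,0,-.019],p,p+[0,0,.054],[*w(-.08,.045),.185],[*w(-.08,-.045),.185]]
for n in("top","scene"):print(n,proj(n,X).round(0).tolist())
for n,f in(("top","t1"),("scene","s1")):
    im=cv2.imread(f"pics/{f}.png")
    for i,q in enumerate(proj(n,X)):cv2.circle(im,tuple(int(v) for v in q),1,(0,0,255),-1)
    o=(270,150) if n=="top" else(250,60)
    cv2.imwrite(f"pics/{f}c.png",cv2.resize(im[o[1]:o[1]+200,o[0]:o[0]+150],None,fx=2.9,fy=2.9,interpolation=2))
cv2.imwrite("pics/b2.png",np.hstack([cv2.imread("pics/t1c.png")[:,:400],cv2.imread("pics/s1c.png")[:,:400]]))
E
```

```text
t 2.2 p [ 0.6358 -0.0306  0.1891] box xy -0.1244 0.0008 tipz 0.1701 ahead 0.019 F [0.21 0.36 0.19] Fbox 0.24 jaw yaw 24.54 toolx [-0.003  0.    -1.   ] gap 0.0001
top [[346.0, 214.0], [347.0, 211.0], [348.0, 201.0], [328.0, 258.0], [300.0, 193.0]]
scene [[303.0, 206.0], [303.0, 196.0], [302.0, 168.0], [307.0, 166.0], [351.0, 202.0]]
```

View pics/b2.png

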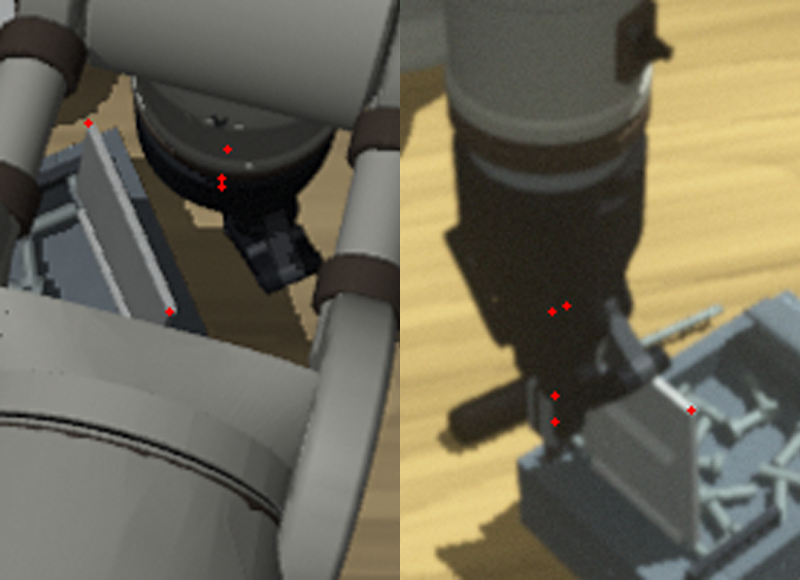

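```bash
python3 - <<'E'
from h import *
s=st();p=s["position"];v=np.r_[V,0];u=np.r_[U,0]
X=[p+v*a+[0,0,h] for a in(-.04,0,.04) for h in(-.019,.03)]+[p+u*.04,p-u*.04]
for n,f,o in(("top","t1",(270,150)),("scene","s1",(250,60))):
    im=cv2.imread(f"pics/{f}.png")[o[1]:o[1]+200,o[0]:o[0]+138]; im=cv2.resize(im,None,fx=2.9,fy=2.9,interpolation=2)
    im=np.clip(im.astype(float)*2,0,255).astype(np.uint8)
    for i,q in enumerate(proj(n,X)):
        q=tuple(int(t) for t in (q-o)*2.9);cv2.circle(im,q,2,(0,0,255),-1);cv2.putText(im,str(i),q,0,.5,(0,255,255))
    cv2.imwrite(f"pics/{f}d.png",im)
cv2.imwrite("pics/b3.png",np.hstack([cv2.imread("pics/t1d.png"),cv2.imread("pics/s1d.png")]))
c=[-robot.camera_params(n)["R"].T@robot.camera_params(n)["t"] for n in("top","scene")];print(c)
E
```

```text
t 2.2 p [ 0.6358 -0.0306  0.1891] box xy -0.1244 0.0008 tipz 0.1701 ahead 0.019 F [0.21 0.36 0.19] Fbox 0.24 jaw yaw 24.54 toolx [-0.003  0.    -1.   ] gap 0.0001
[array([ 0.47229376, -0.0120031 ,  0.95363833]), array([ 1.06849998, -0.14265382,  0.68936253])]
```

View pics/b3.png

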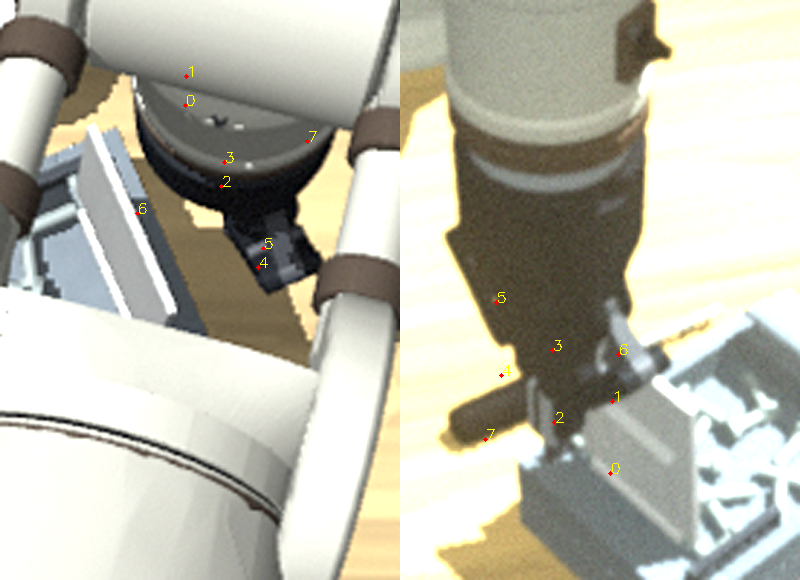

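step_arm --series '[[0, [0, 0, -14], 0], [0, [0, 0, -28], 0], [0, [0, 0, -41], 0], [0, [0, 0, -41], 0], [0, [-3, 6, -41], 0], [0, [-5, 12, -41], 0], [0, [-8, 17, -41], 0], [0, [-9, 21, -41], 0], [0, [-11, 25, -41], 0], [0, [-11, 25, -41], 0]]'

```text
time_s: 3.2
position: [0.6247, -0.0049, 0.1482]
tcp_rot: [-118.7, 89.8, 175.9]
contact_force: [-0.3, -0.7, -0.3]
finger_gap: 0.0
```

```bash
cat > plan.py <<'E'
from h import *
import sys
s=st(); a,b,n=map(float,sys.argv[1:4]); rc=62
for th in np.linspace(a,b,int(n)):
    t=np.radians(th); f=lambda r,h:np.array([-70+r*np.cos(t)-h*np.sin(t),67+r*np.sin(t)+h*np.cos(t)])
    tip=f(rc,2)[1]; c=[f(rc,2)]+[f(r,h) for r,h in((72,10),(78,10),(120,2))]
    x=min(p[0] for p in c if p[1]>=tip-1e-6)-11
    print(th.round(1),((np.r_[w(x/1000),tip/1000+.019]-s["position"])*1000).round(1).tolist())
E
python3 plan.py 88 52 10
```

```text
t 3.2 p [ 0.6247 -0.0049  0.1482] box xy -0.0964 0.0003 tipz 0.1292 ahead 0.019 F [-0.29 -0.66 -0.25] Fbox -0.48 jaw yaw 24.59 toolx [-0.003  0.    -1.   ] gap 0.0
88.0 [-3.0, 7.4, -0.2]
84.0 [-5.1, 12.0, -0.4]
80.0 [-7.2, 16.6, -0.8]
76.0 [-9.3, 21.2, -1.6]
72.0 [-11.4, 25.8, -2.7]
68.0 [-13.4, 30.3, -4.0]
64.0 [-15.4, 34.7, -5.6]
60.0 [-17.4, 39.1, -7.5]
56.0 [-19.3, 43.3, -9.7]
52.0 [-21.2, 47.3, -12.2]
```

step_arm --series '[[0, [-3, 7, 0], 0], [0, [-5, 11, 0], 0], [0, [-7, 15, -1], 0], [0, [-8, 18, -1], 0], [0, [-9, 21, -2], 0], [0, [-10, 23, -2], 0], [0, [-11, 26, -3], 0], [0, [-13, 29, -3], 0], [0, [-14, 32, -4], 0], [0, [-15, 35, -5], 0]]'

```text
time_s: 4.2
position: [0.6095, 0.0303, 0.1432]
tcp_rot: [-116.8, 89.8, 177.8]
contact_force: [0.7, -1.9, 1.0]
finger_gap: -0.0
```

```bash
python3 plan.py 62 35 10; python3 - <<'E'
from h import *
cv2.imwrite("pics/s2.png",robot.capture("scene"))
cv2.imwrite("pics/s2c.png",cv2.resize(cv2.imread("pics/s2.png")[100:300,260:460],(700,700))[:600])
E
```

```text
t 4.2 p [0.6095 0.0303 0.1432] box xy -0.0581 -0.0004 tipz 0.1242 ahead 0.019 F [ 0.72 -1.93  1.05] Fbox -2.05 jaw yaw 24.58 toolx [-0.004  0.    -1.   ] gap -0.0
62.0 [-1.2, 1.7, -1.5]
59.0 [-2.7, 4.9, -3.0]
56.0 [-4.1, 8.1, -4.7]
53.0 [-5.5, 11.1, -6.5]
50.0 [-6.8, 13.8, -8.4]
47.0 [-7.8, 16.1, -10.5]
44.0 [-8.8, 18.3, -12.7]
41.0 [-9.7, 20.4, -15.0]
38.0 [-10.6, 22.3, -17.5]
35.0 [-11.5, 24.1, -20.0]
```

View pics/s2c.png

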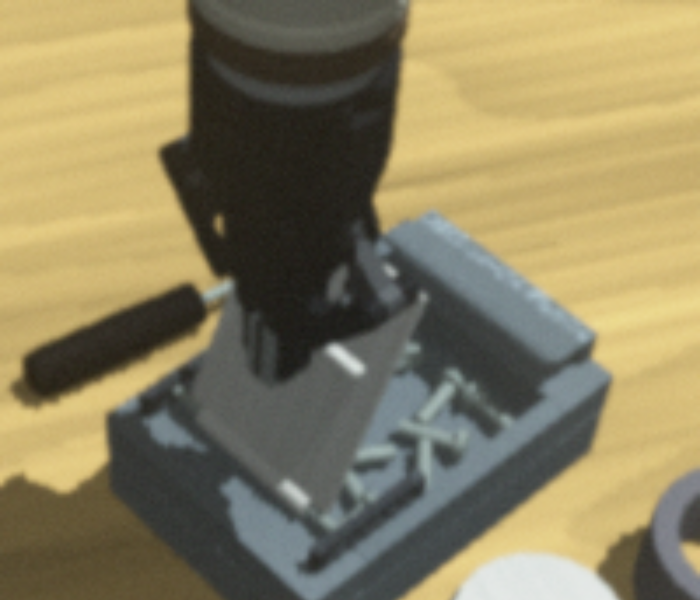

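The flap is following the fingers, tilted to about 64°. The tip is on the hinge side of the rib and the force is about 2 N.

step_arm --series '[[0, [-1, 2, -2], 0], [0, [-3, 5, -3], 0], [0, [-4, 8, -5], 0], [0, [-5, 11, -7], 0], [0, [-7, 14, -8], 0], [0, [-8, 16, -11], 0], [0, [-9, 18, -13], 0], [0, [-10, 20, -15], 0], [0, [-11, 22, -18], 0], [0, [-11, 24, -20], 0]]'

```text
time_s: 5.25
position: [0.5979, 0.0551, 0.1228]
tcp_rot: [-122.9, 89.7, 171.7]
contact_force: [-1.4, -1.6, 2.9]
finger_gap: 0.0002
```

```bash
python3 plan.py 32 5 10; python3 - <<'E'
from h import *
cv2.imwrite("pics/s3.png",robot.capture("scene"))
cv2.imwrite("pics/s3c.png",cv2.resize(cv2.imread("pics/s3.png")[100:300,260:460],(700,700))[:600])
E
```

```text
t 5.25 p [0.5979 0.0551 0.1228] box xy -0.0307 -0.0002 tipz 0.1038 ahead 0.019 F [-1.37 -1.57  2.85] Fbox -0.86 jaw yaw 24.61 toolx [-0.005  0.001 -1.   ] gap 0.0002
32.0 [-0.7, 1.1, -2.3]
29.0 [-1.4, 2.7, -5.0]
26.0 [-2.0, 4.1, -7.9]
23.0 [-2.6, 5.4, -10.8]
20.0 [-3.2, 6.6, -13.8]
17.0 [-3.6, 7.6, -16.8]
14.0 [-4.0, 8.5, -19.9]
11.0 [-4.4, 9.2, -23.0]
8.0 [-4.6, 9.8, -26.2]
5.0 [-4.8, 10.2, -29.4]
```

View pics/s3c.png

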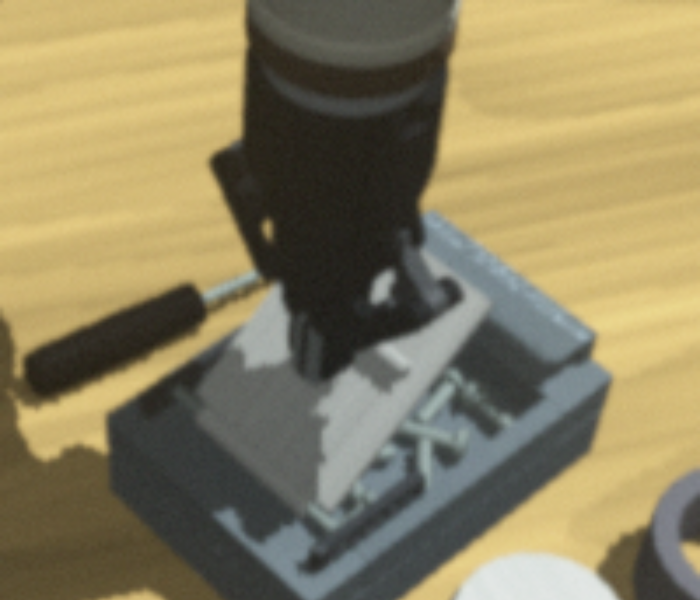

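```bash
python3 - <<'E'
from h import *
for s in(0,.005,.01,.02):
  for th in(30,35,40):
    t=np.radians(th);q=proj("scene",[[*w(-.07+s+.12*np.cos(t),-.045),.067+.12*np.sin(t)],[*w(-.07+s,-.045),.067]]);print(s,th,((q-[260,100])*3.5).round(0).tolist())
E
```

```text
0 30 [[499.0, 316.0], [318.0, 523.0]]
0 35 [[493.0, 308.0], [318.0, 523.0]]
0 40 [[485.0, 302.0], [318.0, 523.0]]
0.005 30 [[507.0, 310.0], [326.0, 517.0]]
0.005 35 [[501.0, 303.0], [326.0, 517.0]]
0.005 40 [[493.0, 297.0], [326.0, 517.0]]
0.01 30 [[514.0, 305.0], [334.0, 511.0]]
0.01 35 [[509.0, 297.0], [334.0, 511.0]]
0.01 40 [[501.0, 291.0], [334.0, 511.0]]
0.02 30 [[530.0, 294.0], [351.0, 499.0]]
0.02 35 [[524.0, 286.0], [351.0, 499.0]]
0.02 40 [[517.0, 280.0], [351.0, 499.0]]
```

Runner is still roughly back (0–5 mm). I'll continue the fold.

step_arm --series '[[0, [-1, 1, -2], 0], [0, [-1, 2, -5], 0], [0, [-2, 4, -8], 0], [0, [-3, 5, -11], 0], [0, [-3, 6, -14], 0], [0, [-3, 7, -17], 0], [0, [-3, 7, -20], 0], [0, [-4, 8, -23], 0], [0, [-4, 8, -26], 0], [0, [-4, 8, -29], 0]]'

```text
time_s: 6.3
position: [0.5934, 0.0638, 0.0931]
tcp_rot: [-130.1, 89.6, 164.5]
contact_force: [-0.4, 3.0, 4.9]
finger_gap: 0.0001
```

```bash
python3 plan.py 3 0 2; python3 - <<'E'
from h import *
cv2.imwrite("pics/s4.png",robot.capture("scene"))
cv2.imwrite("pics/s4c.png",cv2.resize(cv2.imread("pics/s4.png")[100:300,260:460],(700,700))[:600])
for s in(0,.005,.01):
  for th in(0,5):
    t=np.radians(th);q=proj("scene",[[*w(-.07+s+.12*np.cos(t),-.045),.067+.12*np.sin(t)],[*w(-.07+s,-.045),.067]]);print(s,th,((q-[260,100])*3.5).round(0).tolist())
E
```

```text
t 6.3 p [0.5934 0.0638 0.0931] box xy -0.021 0.0003 tipz 0.0741 ahead 0.019 F [-0.43  3.02  4.9 ] Fbox 2.93 jaw yaw 24.62 toolx [-0.006  0.002 -1.   ] gap 0.0001
3.0 [-0.4, 1.8, -1.8]
0.0 [-0.5, 1.9, -5.1]
0 0 [[504.0, 386.0], [318.0, 523.0]]
0 5 [[507.0, 372.0], [318.0, 523.0]]
0.005 0 [[512.0, 381.0], [326.0, 517.0]]
0.005 5 [[514.0, 367.0], [326.0, 517.0]]
0.01 0 [[519.0, 376.0], [334.0, 511.0]]
0.01 5 [[522.0, 362.0], [334.0, 511.0]]
```

View pics/s4c.png

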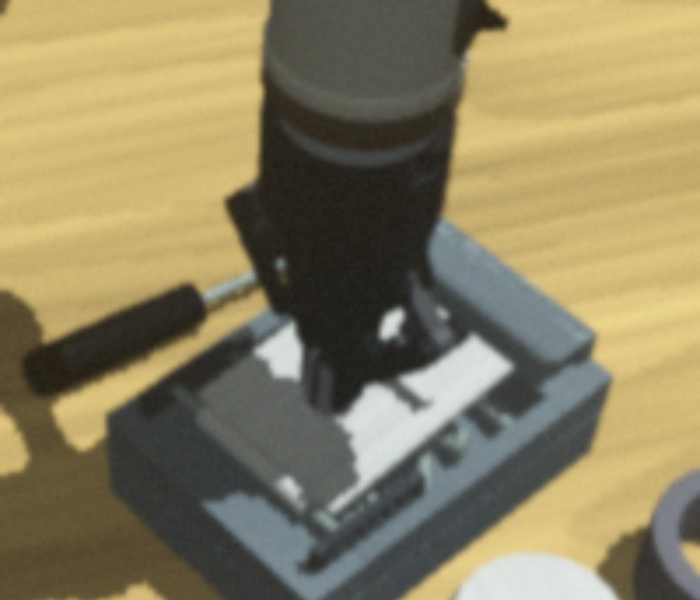

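The flap is about 5° above flat with the runner at about 4 mm, so the edge is short of the mouth. I'll press to flat.

step_arm --series '[[0, [0, 0, -1], 0], [0, [0, 0, -2], 0], [0, [0, 0, -3], 0], [0, [0, 0, -4], 0], [0, [0, 0, -4.5], 0], [0, [0, 0, -5], 0], [0, [0, 0, -5], 0]]'

```text
time_s: 7.05
position: [0.5932, 0.0642, 0.0878]
tcp_rot: [-135.2, 89.6, 159.5]
contact_force: [-0.7, 4.0, 6.5]
finger_gap: 0.0001
```

```bash
python3 -c "
from h import *
st()"
```

```text
t 7.05 p [0.5932 0.0642 0.0878] box xy -0.0205 0.0003 tipz 0.0688 ahead 0.019 F [-0.74  4.01  6.5 ] Fbox 3.95 jaw yaw 24.62 toolx [-0.006  0.002 -1.   ] gap 0.0001
```

step_arm --series '[[0, [0, 0, -1], 0], [0, [0, 0, -1.5], 0], [0, [0, 0, -1.5], 0]]'

```text
time_s: 7.35
position: [0.5934, 0.0643, 0.0873]
tcp_rot: [-136.0, 89.6, 158.6]
contact_force: [-1.8, 3.0, 11.1]
finger_gap: 0.0002
```

```bash
python3 -c "
from h import *
st()"
```

```text
t 7.35 p [0.5934 0.0643 0.0873] box xy -0.0205 0.0001 tipz 0.0683 ahead 0.019 F [-1.76  2.97 11.14] Fbox 3.43 jaw yaw 24.63 toolx [-0.006  0.002 -1.   ] gap 0.0002
```

step_arm --series '[[0, [-0.8, 1.8, -1], 0], [0, [-1.7, 3.6, -1], 0], [0, [-2.5, 5.5, -1], 0], [0, [-3.3, 7.3, -1], 0], [0, [-4.1, 9.1, -1], 0], [0, [-5, 11, -1], 0], [0, [-5.8, 12.7, -1], 0], [0, [-6.2, 13.6, -1], 0]]'

```text
time_s: 8.15
position: [0.5882, 0.0759, 0.0875]
tcp_rot: [-96.7, 89.8, -162.1]
contact_force: [-0.4, -4.5, 8.1]
finger_gap: -0.0002
```

```bash
python3 - <<'E'
from h import *
st()
cv2.imwrite("pics/s5.png",robot.capture("scene"))
cv2.imwrite("pics/s5c.png",cv2.resize(cv2.imread("pics/s5.png")[100:300,260:460],(700,700))[:600])
for s in(0,.005,.01,.015):
  for th in(0,):
    t=np.radians(th);q=proj("scene",[[*w(-.07+s+.12*np.cos(t),-.045),.067+.12*np.sin(t)],[*w(-.07+s,-.045),.067]]);print(s,th,((q-[260,100])*3.5).round(0).tolist())
E
```

```text
t 8.15 p [0.5882 0.0759 0.0875] box xy -0.0078 0.0 tipz 0.0685 ahead 0.019 F [-0.43 -4.51  8.11] Fbox -3.93 jaw yaw 24.64 toolx [-0.004 -0.001 -1.   ] gap -0.0002
0 0 [[504.0, 386.0], [318.0, 523.0]]
0.005 0 [[512.0, 381.0], [326.0, 517.0]]
0.01 0 [[519.0, 376.0], [334.0, 511.0]]
0.015 0 [[526.0, 371.0], [343.0, 505.0]]
```

View pics/s5c.png

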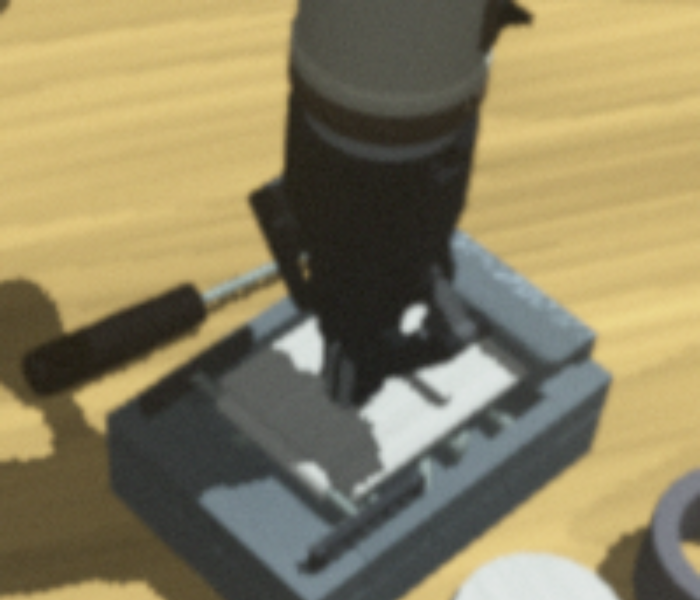

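The runner has started moving (hinge pin now at about (340,500) in the crop). The flap is flat and its edge is going into the mouth. I'll keep pushing.

step_arm --series '[[0, [-1.2, 2, -1], 0], [0, [-2, 4, -1], 0], [0, [-2.8, 6, -1], 0], [0, [-3.6, 8, -1], 0], [0, [-4.5, 10, -1], 0], [0, [-5.4, 12, -1], 0], [0, [-6.3, 14, -1], 0], [0, [-7.2, 16, -1], 0]]'

```text
time_s: 9.0
position: [0.5818, 0.09, 0.0875]
tcp_rot: [-51.1, 89.7, -116.4]
contact_force: [-1.4, -5.2, 8.9]
finger_gap: 0.0001
```

```bash
python3 - <<'E'
from h import *
st()
cv2.imwrite("pics/s6.png",robot.capture("scene"))
cv2.imwrite("pics/s6c.png",cv2.resize(cv2.imread("pics/s6.png")[100:300,260:460],(700,700))[:600])
for s in(.02,.025,.03,.036):
    q=proj("scene",[[*w(-.07+s,-.045),.067],[*w(-.07+s,.045),.067]]);print(s,((q-[260,100])*3.5).round(0).tolist())
E
```

```text
t 9.0 p [0.5818 0.09   0.0875] box xy 0.0077 -0.0 tipz 0.0685 ahead 0.019 F [-1.36 -5.24  8.9 ] Fbox -4.2 jaw yaw 24.65 toolx [-0.003 -0.005 -1.   ] gap 0.0001
0.02 [[351.0, 499.0], [216.0, 381.0]]
0.025 [[359.0, 493.0], [224.0, 376.0]]
0.03 [[367.0, 487.0], [232.0, 370.0]]
0.036 [[377.0, 480.0], [242.0, 364.0]]
```

View pics/s6c.png

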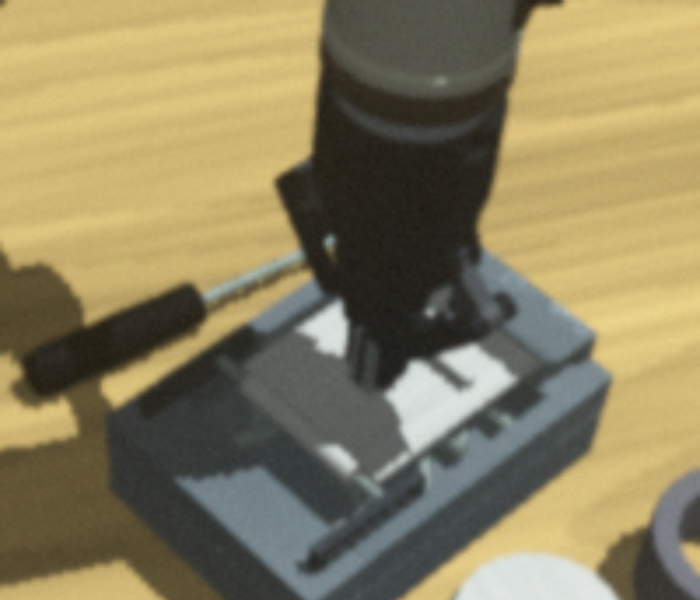

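step_arm --series '[[0, [-1.2, 2, -1], 0], [0, [-2, 4, -1], 0], [0, [-2.8, 6, -1], 0], [0, [-3.4, 7.5, -1], 0], [0, [-3.4, 7.5, -1], 0]]'

```text
time_s: 9.55
position: [0.579, 0.0961, 0.0874]
tcp_rot: [-34.0, 89.5, -99.3]
contact_force: [-1.5, -4.7, 8.8]
finger_gap: -0.0004
```

```bash
python3 -c "
from h import *
st()"
```

```text
t 9.55 p [0.579  0.0961 0.0874] box xy 0.0144 0.0 tipz 0.0684 ahead 0.019 F [-1.54 -4.67  8.84] Fbox -3.61 jaw yaw 24.68 toolx [-0.001 -0.008 -1.   ] gap -0.0004
```

step_arm --series '[[0, [-0.9, 2, -1], 0], [0, [-1.3, 3, -1], 0], [0, [-1.7, 3.8, -1], 0], [0, [-1.7, 3.8, -1], 0]]'

```text
time_s: 9.95
position: [0.5786, 0.098, 0.0875]
tcp_rot: [-18.1, 89.3, -83.4]
contact_force: [-0.2, -5.4, 7.0]
finger_gap: 0.0
```

```bash
python3 -c "
from h import *
st()"
```

```text
t 9.95 p [0.5786 0.098  0.0875] box xy 0.0163 -0.0004 tipz 0.0685 ahead 0.019 F [-0.15 -5.41  7.05] Fbox -4.85 jaw yaw 24.7 toolx [ 0.001 -0.012 -1.   ] gap 0.0
```

step_arm --series '[[0, [-0.9, 2, -1], 0], [0, [-1.3, 3, -1], 0], [0, [-1.7, 4, -1], 0], [0, [-1.7, 4, -1], 0]]'

```text
time_s: 10.35
position: [0.5781, 0.1001, 0.0874]
tcp_rot: [-9.6, 89.1, -74.9]
contact_force: [-0.1, -4.0, 7.5]
finger_gap: 0.0001
```

```bash
python3 - <<'E'
from h import *
st()
cv2.imwrite("pics/s7.png",robot.capture("scene"))
cv2.imwrite("pics/s7c.png",cv2.resize(cv2.imread("pics/s7.png")[100:300,260:460],(700,700))[:600])
E
```

```text
t 10.35 p [0.5781 0.1001 0.0874] box xy 0.0185 -0.0008 tipz 0.0684 ahead 0.019 F [-0.06 -3.97  7.49] Fbox -3.59 jaw yaw 24.71 toolx [ 0.004 -0.015 -1.   ] gap 0.0001
```

View pics/s7c.png

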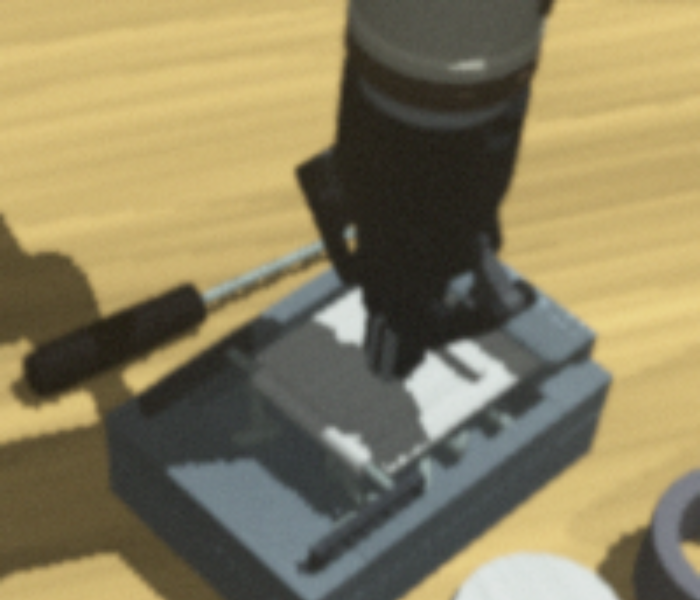

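step_arm --series '[[0, [-1, 2, -1], 0], [0, [-1.6, 3.5, -1], 0], [0, [-2.2, 5, -1], 0], [0, [-2.2, 5, -1], 0]]'

```text
time_s: 10.8
position: [0.5773, 0.1035, 0.0874]
tcp_rot: [-3.6, 88.9, -68.9]
contact_force: [0.8, -4.2, 5.9]
finger_gap: -0.0001
```

```bash
python3 - <<'E'
from h import *
st()
cv2.imwrite("pics/s8.png",robot.capture("scene"))
a=[cv2.imread(f"pics/s{i}.png")[185:265,300:400] for i in(6,7,8)]
cv2.imwrite("pics/s8c.png",cv2.resize(np.hstack(a),(798,213),interpolation=2))
cv2.imwrite("pics/t8.png",robot.capture("top"))
cv2.imwrite("pics/t8c.png",cv2.resize(cv2.imread("pics/t8.png")[180:350,170:370],(700,595),interpolation=2))
E
```

```text
t 10.8 p [0.5773 0.1035 0.0874] box xy 0.0218 -0.0014 tipz 0.0684 ahead 0.019 F [ 0.75 -4.16  5.88] Fbox -4.1 jaw yaw 24.72 toolx [ 0.007 -0.018 -1.   ] gap -0.0001
```

View pics/s8c.png

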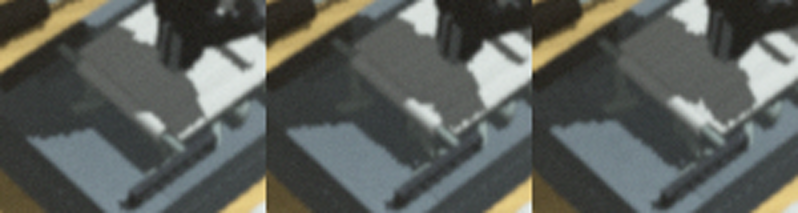

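View pics/t8c.png

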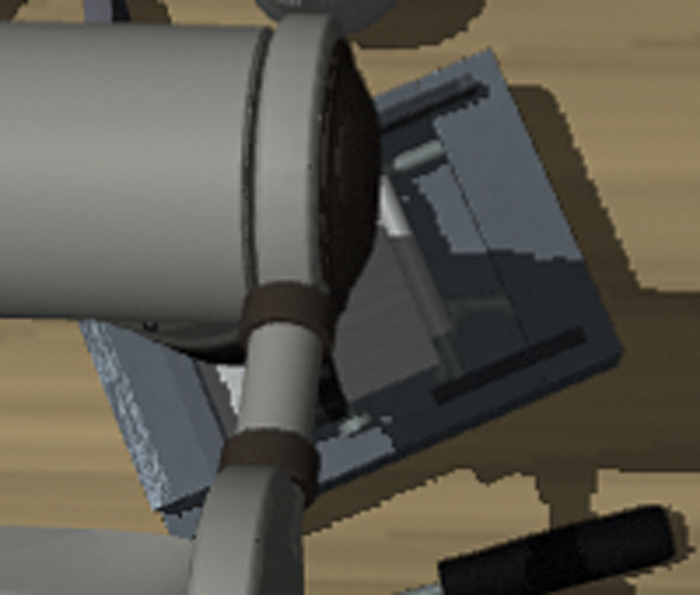

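```bash
python3 - <<'E'
from h import *
for c in((455,370),(392,165),(440,150)):
    uv=np.array(c)/3.5+[170,180]; X=plane("top",uv,.067)[0,:2]-BT; print(uv.round(1),(X@U).round(4),(X@V).round(4))
for i in(0,6,7,8):
    pass
im=[cv2.imread(f"pics/{f}.png") for f in("scene0","s6","s7","s8")]
def shift(a,b,r):
    x0,y0,x1,y1=r; f=lambda q:np.float32(cv2.cvtColor(q[y0:y1,x0:x1],6)); return np.round(cv2.phaseCorrelate(f(a),f(b)),2) if 0 else cv2.phaseCorrelate(f(a),f(b))
for k in(1,2,3): print(shift(im[0],im[k],(405,195,450,240)),shift(im[0],im[k],(330,255,375,300)))
E
```

```text
[300.  285.7] -0.033 0.0512
[282.  227.1] -0.0422 -0.0374
[295.7 222.9] -0.0629 -0.0353
((0.5511920171894644, 0.37139042180030657), 0.923919455445843) ((0.5286154688453379, 0.4895927222096006), 1.0325497747350623)
((0.46423244628480376, 0.3139467703139722), 0.9510448163821373) ((0.5860226420169141, 0.4703021512043293), 1.0121297386546193)
((0.43304953364022936, 0.3959778570654571), 0.912447627503195) ((0.5220972522653184, 0.3954149188138132), 1.0215635628170436)
```

Force hasn't risen, so it isn't at the stop or on the rib yet. I'll continue gently.

step_arm --series '[[0, [-1, 2, -1], 0], [0, [-1.8, 3.5, -1], 0], [0, [-2.4, 5, -1], 0], [0, [-2.4, 5, -1], 0]]'

```text
time_s: 11.3
position: [0.5761, 0.1068, 0.0873]
tcp_rot: [0.1, 88.7, -65.1]
contact_force: [1.2, -3.4, 6.9]
finger_gap: 0.0005
```

```bash
python3 - <<'E'
from h import *
st()
cv2.imwrite("pics/s9.png",robot.capture("scene"))
im=[cv2.imread(f"pics/s{i}.png")[185:265,300:400] for i in(7,8,9)]
o=np.array([300,185])
out=[]
for a in im:
    a=cv2.resize(a,None,fx=4,fy=4,interpolation=2)
    for s in(.03,.036): 
        q=(proj("scene",[[*w(-.07+s,-.052),.067]])[0]-o+.5)*4; cv2.circle(a,tuple(int(v) for v in q),2,(0,0,255),-1)
    out.append(a)
cv2.imwrite("pics/s9c.png",cv2.resize(np.vstack([np.hstack(out[:2]),np.hstack([out[2],out[2]*0])]),(752,600)))
E
```

```text
t 11.3 p [0.5761 0.1068 0.0873] box xy 0.0254 -0.0018 tipz 0.0683 ahead 0.019 F [ 1.21 -3.43  6.85] Fbox -3.62 jaw yaw 24.74 toolx [ 0.01  -0.021 -1.   ] gap 0.0005
```

View pics/s9c.png

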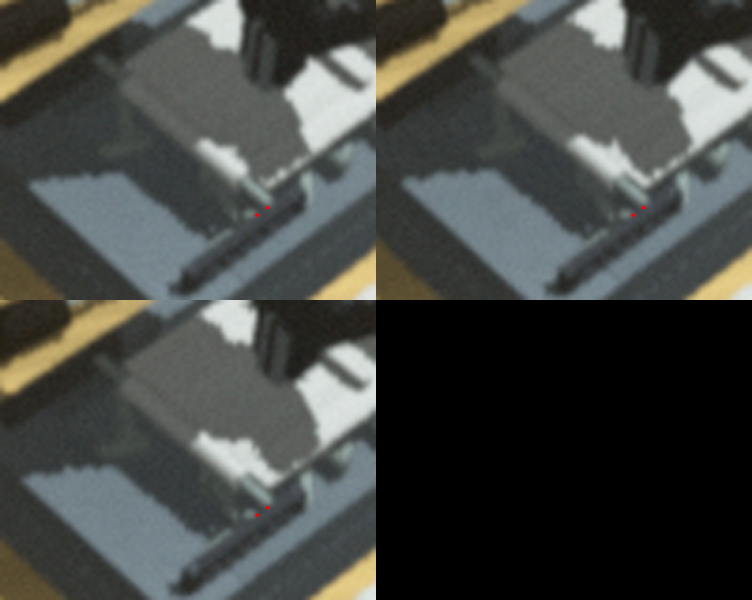

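The flap has stopped moving (frames 7–9) with the pin near the 0.036 mark, and the fingertip is now sliding on the plate. I'll go on to rib contact to confirm it's home.

step_arm --series '[[0, [-1.2, 2, -1], 0], [0, [-2, 3.5, -1], 0], [0, [-2.8, 5, -1], 0], [0, [-2.8, 5, -1], 0]]'

```text
time_s: 11.75
position: [0.5747, 0.1103, 0.0873]
tcp_rot: [3.8, 88.4, -61.5]
contact_force: [1.6, -3.5, 5.5]
finger_gap: -0.0003
```

```bash
python3 -c "
from h import *
st()"
```

```text
t 11.75 p [0.5747 0.1103 0.0873] box xy 0.0291 -0.002 tipz 0.0683 ahead 0.019 F [ 1.56 -3.46  5.46] Fbox -3.8 jaw yaw 24.75 toolx [ 0.013 -0.024 -1.   ] gap -0.0003
```

step_arm --series '[[0, [-1.2, 2, -1], 0], [0, [-2, 3.5, -1], 0], [0, [-2.8, 5, -1], 0], [0, [-2.8, 5, -1], 0]]'

```text
time_s: 12.15
position: [0.5742, 0.1118, 0.0874]
tcp_rot: [6.0, 88.0, -59.2]
contact_force: [4.2, -11.3, 4.2]
finger_gap: 0.0001
```

```bash
python3 - <<'E'
from h import *
st()
cv2.imwrite("pics/s10.png",robot.capture("scene"))
cv2.imwrite("pics/s10c.png",cv2.resize(cv2.imread("pics/s10.png")[120:280,280:450],(680,600),interpolation=2))
E
```

```text
t 12.15 p [0.5742 0.1118 0.0874] box xy 0.0307 -0.0022 tipz 0.0684 ahead 0.019 F [  4.24 -11.26   4.15] Fbox -12.01 jaw yaw 24.79 toolx [ 0.018 -0.03  -0.999] gap 0.0001
```

View pics/s10c.png

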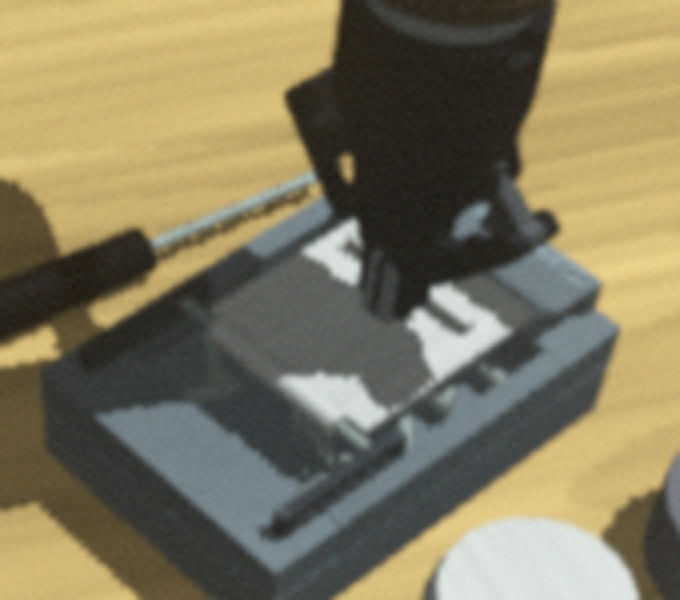

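Force rose to 12 N against the rib with no further travel, so the runner is at its hard stop. I'll relax and lift straight up.

step_arm --series '[[0, [0.4, -0.8, 0.5], 0], [0, [0.4, -0.8, 2], 0], [0, [0.4, -0.8, 4], 0], [0, [0.4, -0.8, 7], 0], [0, [0.4, -0.8, 15], 0], [0, [0, 0, 40], 0], [0, [0, 0, 70], 0], [0, [0, 0, 100], 0], [0, [0, 0, 130], 0], [0, [0, 0, 150], 0]]'

```text
time_s: 13.2
position: [0.5746, 0.1123, 0.2403]
tcp_rot: [9.9, 87.9, -55.3]
contact_force: [0.9, -0.4, -0.6]
finger_gap: -0.0003
```

step_arm --series '[[0, [-50, 50, 20], 0], [0, [-80, 80, 20], 0], [0, [-110, 110, 20], 0], [0, [-140, 140, 20], 0], [0, [-170, 170, 20], 0], [0, [-200, 200, 20], 0], [0, [-230, 230, 20], 0], [0, [-250, 260, 20], 0], [0, [-270, 290, 20], 0], [0, [-270, 290, 20], 0]]'

```text
time_s: 14.2
position: [0.3016, 0.4049, 0.2605]
tcp_rot: [9.0, 88.0, -55.9]
contact_force: [-0.4, -0.3, 0.6]
finger_gap: -0.0001
```

```bash
python3 - <<'E'
from h import *
st()
cv2.imwrite("pics/s11.png",robot.capture("scene"));cv2.imwrite("pics/t11.png",robot.capture("top"))
a=cv2.resize(cv2.imread("pics/s11.png")[130:310,270:470],(396,356),interpolation=2)
b=cv2.resize(cv2.imread("pics/t11.png")[180:360,170:370],(396,356),interpolation=2)
cv2.imwrite("pics/e.png",np.hstack([a,b]))
cv2.imwrite("pics/e2.png",cv2.resize(cv2.imread("pics/t11.png")[185:345,175:360],(740,592),interpolation=2))
def g(f): return np.float32(cv2.cvtColor(cv2.imread(f),6))
for nm,(x0,y0,x1,y1),c in(("tin",(225,115,290,195),"t"),("spool",(140,150,210,225),"t"),("drv",(230,320,370,372),"t"),("boxcorner",(320,260,365,300),"t"),("boxlip",(180,240,235,340),"t")):
    print(nm,np.round(cv2.phaseCorrelate(g("pics/top0.png")[y0:y1,x0:x1],g("pics/t11.png")[y0:y1,x0:x1])[0],2))
E
```

```text
t 14.2 p [0.3016 0.4049 0.2605] box xy 0.4104 0.1244 tipz 0.2416 ahead 0.019 F [-0.35 -0.31  0.62] Fbox -0.14 jaw yaw 25.1 toolx [ 0.019 -0.028 -0.999] gap -0.0001
tin [ 0.   -0.01]
spool [0.   0.48]
drv [-0.06 -0.02]
boxcorner [ 0.46 -0.36]
boxlip [-0.2   0.01]
```

View pics/e.png

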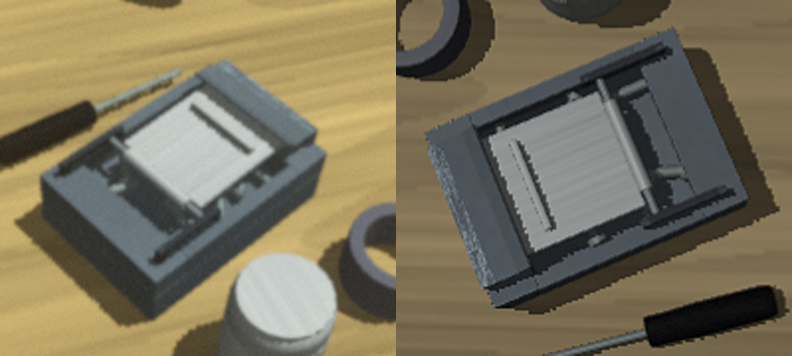

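View pics/e2.png

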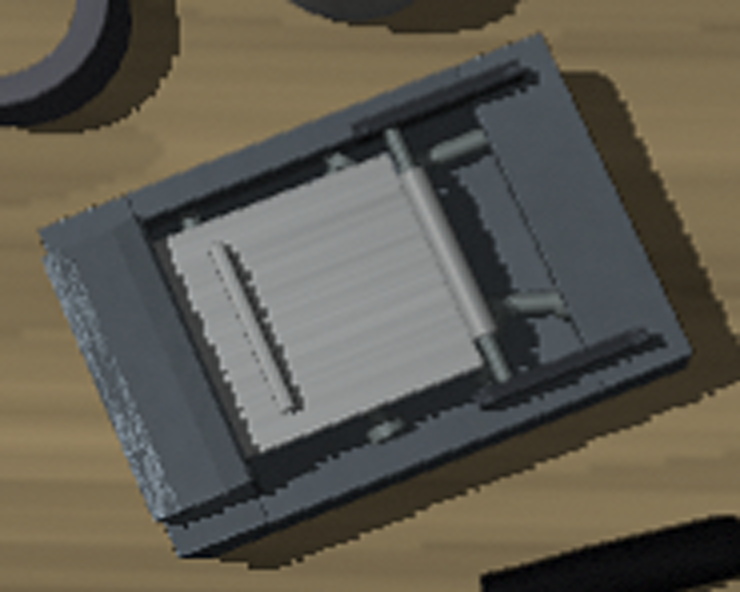

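```bash
python3 - <<'E'
from h import *
for nm,c,z in(("pinA",(402,150),.067),("pinB",(493,357),.067),("rib1",(218,248),.079),("rib2",(292,410),.079),("vis edge",(210,345),.072)):
    uv=np.array(c)*[.25,160/592]+[175,185]; X=plane("top",uv,z)[0,:2]
    for b,y in((np.array([.5839,.0822]),114.26),):
        r=np.radians(y);u=np.array([np.cos(r),np.sin(r)]);print(nm,((X-b)@u).round(4),((X-b)@[-u[1],u[0]]).round(4))
E
```

```text
pinA -0.034 -0.0448
pinB -0.0329 0.0432
rib1 0.0407 -0.0327
rib2 0.0397 0.0353
vis edge 0.0579 -0.0002
```

```bash
python3 -c "
from workcell import robot
print(robot.finish_job())"
```

```text
the job is handed in; nothing more can be done
None
```

The box is shut: the flap is folded flat, pushed fully home and tucked beneath the lip, and it stayed there after I let go. I handed the job in at about 14.3 s.

- **Folding and pushing:** I folded the flap down with closed fingertips on the hinge side of the rib and pressed it flat at about 11 N. I then slid it towards the lip until the force rose to 12 N against the rib with no more travel. For most of that slide the fingertips dragged the flap by friction; they only reached the rib at the end.
- **Final check, arm clear:** in the top view the hinge pin sits at box x of about -33 to -34 mm, where fully home is -34. The rib is at about 40 mm, where 41 is expected. Only about 92 mm of the flap's 120 mm shows, so its free edge is under the lip.
- **Surroundings:** the tin and screwdriver show no movement between the first and last top pictures (0.1 px or less).
- **Less certain:** the spool and box show shifts of about half a pixel (under 1 mm). I took the spool's as a matching or shadow effect, since the arm never came near it. The box may have moved by up to about 1 mm.

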